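# Start the electric grater: pusher home, guard up, switch on

## Robot

A 7-joint arm with a two-finger parallel gripper is mounted at the origin on a cart in front of the work surface, level with it; the furniture and walls round the work are solid. World frame = base frame: x ahead of the robot, y to its left, z up, the work surface at z = 0. Lengths are in m, angles in degrees, forces in N, time in s.
With the tool pointing down it reaches from about 0.425 to 0.875 m from the base axis. Payload 4.7 kg.
Tool frame: the origin (TCP) lies at the very end of the fingers, on their centre line; the grasp point (between the pads) lies 19 mm behind it (pinch_z is the distance from the TCP to the grasp point, in m); z points along the fingers, y is the direction in which the jaws open and shut (so a half turn about z gives the same grasp; the last joint's range is limited). The gripper opens to 87 mm and grips with 3 to 60 N. Pads are 19 mm wide; open, the fingers measure 117 mm over their backs; the gripper's body (75 mm by 190 mm) begins 51 mm behind the grasp point.
Start: joints at [-69.036, 18.392, -4.016, 83.108, 1.295, 78.541, -3.26], TCP at [0.224, 0.61, 0.223] pointing down, gripper open.
Joint ranges: [-163.93, 163.93], [-17.29, 119.83], [-79.2, 71.16], [3.27, 140.29], [-89.18, 269.18], [5.43, 117.66], [-154.24, 154.24]. Speed limits (degrees/s): [147.25, 147.25, 180, 180, 180, 180, 180].

## Interface

Orientations are given as [roll, pitch, yaw] about the fixed x, y, z axes, in that order (R = Rz(yaw) Ry(pitch) Rx(roll)).
In Python, from cell import get_obs, read_camera, camera_params, sign_off, pinch_z gives the robot as it stands.
- The arm moves only by the shell command python3 -m handwheel 'ROWS' [FORCE]. ROWS is JSON, a list of rows, each a list of 5 numbers: the finger opening in m, from 0 to 0.087, then the shift along the tool's x, y, z in m, then the turn about the tool's z in rad. In form: [[jaw, tx, ty, tz, twist], ...]. A call has 1 to 20 rows; each row is the pose to reach, as a shift and turn from the pose commanded when the call began, along the tool's axes at that moment; what a row does not reach only later rows make up. A row lasts 1/10 s, in which the tool goes at most 50 mm and 8.59 degrees, less where a joint would pass 70% of its speed; a pose out of reach is approached as far as the arm can. A call with a gripper value outside its range is refused whole. The fingers move at their own pace and stop on an object; FORCE is the grip in N (left out, the last holds). Time passes only in rows, so rows that repeat a pose let the fingers close. It gives the time, the measured TCP pose, the force and the opening at its end, in the units of the state.
- get_obs(): the state, without advancing time (a new reading comes with each control period).
- read_camera(name): name is "scene" or "top" or "wrist"; returns the picture (480x640x3 uint8, blue, green, red); there is no depth.
- camera_params(name): a dict with "camera_matrix" (3x3 intrinsics, pixels), "R" (3x3) and "t" (3): a world point X has camera coordinates R X + t. Camera axes: x right, y down, z forward; pixel columns grow to the right and rows downward; lengths in m; the calibration is good to about 2 mm. A picture is of the moment at which its call begins: read the wrist's pose just before it. camera_params takes no time and is no camera call; for the wrist camera it gives the pose at the moment of the call.
- sign_off(): hands the job in, once; it reports no verdict.
The state is a dict: "time_s": time; "qpos": joint angles; "joint_velocities": joint speeds; "effort": joint torques, N m; "tool_pos": TCP position; "tool_rot": TCP orientation; "force": force on the tool from outside, world axes, zero at the start; "wrist_torque": the same for the moment, N m; "grip_width": finger opening in m.
Only numpy, scipy, OpenCV 4.12 (cv2) and the standard library are available. Lean on these libraries where they do the work, as an engineer would, in place of code of your own. Each camera call takes 0.05 s, during which the arm holds its last target.

## Task

Get the electric grater ready and start it. First slide the loose food pusher, shank down, into the feed chute until it is fully home, with its flange sitting flat on the chute's rim, so that no fingers can reach the drum, and let it go; then flip the red guard over the switch up past its snap point until it stays open by itself, and press the upper half of the rocker (the half with the green bar, nearer the guard's hinge) until it snaps over and stays on. Leave the pusher home and the guard up, force nothing, and do not disturb the blue bowl, the mug, the glass salt jar or the garlic.

Things in the scene. Friction and masses are not known exactly. Their poses are not given: they have to be found in the camera images.
- grater: Electric grater, fixed, 180 deep (x), 270 wide (y), 200 high. Origin on the table under its middle; x from its front (switch side, to the robot) to its back, y left, z up. Cream motor housing at y +5 to +145 mm: top slopes up at 20 deg from 80 mm high at x -95 to 131 high at x +45, then flat. Charcoal drum, 88 across, along y from +6 to -125 at x +30, z 93; feed chute on top; spout to the front.
- chute_mouth (a point): Centre of the feed chute's mouth at the top of its rim, 200 mm above the table (grater frame x +30, y -60). Rectangular hole 50 mm (x) by 40 mm (y) with a 1.5 mm chamfer, straight down, 66 mm deep; charcoal rim 72 x 62 mm outside. Axes as the grater's.
- pusher: Loose food pusher, 0.1 to 0.17 kg, standing on its foot. Origin: centre of its underside; z up. Grey-blue shank 49 (x) by 39 mm (y), the lowest 6 mm stepped in by 1 a side; flange 70 x 60 from 60 to 65 mm up; charcoal grip bar 16 thick (x), 40 long (y), 65 to 93 mm up. Fits the chute either way round (half a turn) with 0.5 mm play a side; it slides down under a light push.
- pusher_flange (a point): Centre of the underside of the pusher's flange, 60 mm above its origin; coincides with chute_mouth when the pusher is fully home. Axes as the pusher's.
- guard (a joint): Angle of the red guard in rad: 0 shut, 1.75 (stop) open: it then stands nearly square to the sloping panel and leans 10 deg toward the robot over the switch, so a gripper coming straight down strikes it and can shut it. A spring holds it shut (about 2 N at the tab to start it); let go below about 0.9 it falls shut, beyond about 1.1 the spring throws it open and holds it.
- guard_hinge (a point): Middle of the guard's hinge axis, fixed to the grater (x -5, y +75, z 124 mm in its frame). x points up the slope of the panel (20 deg), y along the hinge axis, z out of the panel (up and toward the robot). The panel's surface is 8.5 mm below (-z).
- guard_tab (a point): Middle of the finger tab on the guard; moves and turns with it. When shut: 76 mm down the slope (-x) from guard_hinge and 31 mm out (+z), axes as guard_hinge. The guard is a red hood with a clear window, 88 mm along x, 62 along y, top surface 16 mm out from the hinge axis. The tab stands square on it near the free lower edge: 8 mm thick (x), 26 wide (y), its end 41 mm out from the hinge axis.
- rocker (a joint): Angle of the rocker in rad: 0 off (lower half flush, upper half proud), 0.4 on (upper half flush). Over-centre spring: it snaps over at about 0.26 and stays. Pressing its upper half 12 mm from the pivot takes about 5 N at first, moves it about 5 mm, then meets a hard stop.
- switch_on_half (a point): Point on the panel's surface under the middle of the rocker's upper half (the half with a green bar), 31 mm down the slope from guard_hinge; axes as guard_hinge. The black rocker, 36 mm up the slope by 22, pivots 11 mm below this point. Its clip-in switch stands out by a different amount each time, not given: the surface to press, when off, lies 7 to 17 mm out (+z) of here. Press square or up to 15 deg more tilted, in under the guard.
- bowl: Blue ceramic bowl, 104 mm across, 46 high, loose under the spout in front of the chute; origin at the centre of its underside. A bystander.
- mug_1: Cream mug with a pink band, 79 x 114 mm, 96 high; origin at its underside. A bystander.
- salt_jar: Glass preserving jar of salt with an orange seal and wire bail, 81 x 72 mm, 112 high; origin at its underside. A bystander.
- garlic_1: Head of garlic, 60 mm across; origin at its underside. A bystander.

How it is judged (in metres and radians):
On the way, in this order (a step that is already met when the one before it is completed fails the run):
1. the pusher is fully home in the chute and let go (z of pusher_flange in the frame of chute_mouth below 0.0025 m and horizontal distance between pusher_flange and chute_mouth below 0.004 m and angle between pusher's own z axis and vertical below 0.06 rad and contact force between pusher and the arm below 0.05 N), for 0.2 s.
2. the guard is flipped up and stays, let go (value of joint guard above 1.6 rad and contact force between guard and the arm below 0.05 N), for 0.2 s.
3. the rocker is on, with the guard up (value of joint guard above 1.6 rad and value of joint rocker above 0.35 rad), for 0.1 s.
At the end, for the whole second after the job is handed in: The pusher is home in the chute (flange within 2.5 mm of the rim, within 4 mm of the chute's centre, upright within 0.06 rad) and at rest, the guard stands open (over 1.6 rad of 1.75) by itself and the rocker is on (over 0.35 of 0.4 rad) (all of step 3 and z of pusher_flange in the frame of chute_mouth below 0.0025 m and horizontal distance between pusher_flange and chute_mouth below 0.004 m and angle between pusher's own z axis and vertical below 0.06 rad and linear speed of pusher below 0.02 m/s and velocity of joint guard below 0.1 rad/s); the robot touches nothing.
It fails at once if the bowl, mug, salt jar or garlic is shifted by more than 30 mm (distance of any of bowl, mug_1, salt_jar, garlic_1 from where it was at the start of the episode above 0.03 m).
It fails at once if the rocker is forced with more than 25 N (contact force between rocker and the arm above 25 N).
It fails at once if the guard is forced with more than 25 N (contact force between guard and the arm above 25 N).
It also fails if it takes over 64 s, if anything falls off the work surface, if the arm or the gripper's body presses on something with over 40 N, if the wrist force passes 120 N, or if a joint passes its speed limit or range.

## Working session

There is one attempt and no reset: what is moved stays moved. The work goes in short steps, Python scripts to look and compute and a shell command to move; the robot and the scene stay as the last step left them, time stands still between calls to the robot, and variables do not carry over. Pictures are saved under pics/ and viewed, and the job is handed in when it is done.

```bash
mkdir -p pics; ls; python3 - <<'E'
from cell import *
import cv2
print(get_obs()); print(pinch_z)
for n in ["scene","top","wrist"]:
    p=camera_params(n); print(n,p)
    cv2.imwrite(f"pics/{n}0.png",read_camera(n))
E
```

```text
pics
{'time_s': 0.0, 'qpos': array([-69.03596015,  18.4376896 ,  -4.01483639,  83.17497284,
         1.29660129,  78.54040827,  -3.25985572]), 'joint_velocities': array([-0.10394849, -0.00221145,  0.08958433,  0.06403174,  0.09598455,
        0.07281477, -0.00460788]), 'effort': array([-1.50081774e-03, -4.91278553e+01, -4.04913062e-01, -3.12542081e+01,
       -6.42033597e-02,  4.34854743e-02,  1.65929691e-04]), 'tool_pos': array([0.22385163, 0.60965075, 0.22147633]), 'tool_rot': array([-1.79892258e+02,  7.55059190e-03,  1.59845523e+02]), 'force': array([0.00275458, 0.08508559, 0.05578719]), 'wrist_torque': array([ 0.02379667, -0.00047928, -0.00678402]), 'grip_width': 0.08702253160470431}
0.0187
scene {'camera_matrix': array([[532.5387381 ,   0.        , 316.59221295],
       [  0.        , 532.5387381 , 243.27148818],
       [  0.        ,   0.        ,   1.        ]]), 'R': array([[ 0.90648335, -0.42208864, -0.01136278],
       [-0.32450253, -0.67918339, -0.65833733],
       [ 0.27015929,  0.60045908, -0.75263726]]), 't': array([-0.38593281,  0.43723166,  0.91969545])}
top {'camera_matrix': array([[488.7933258 ,   0.        , 322.51983463],
       [  0.        , 488.7933258 , 244.39635771],
       [  0.        ,   0.        ,   1.        ]]), 'R': array([[-0.01798194, -0.99983157,  0.00367235],
       [-0.98345637,  0.01702503, -0.18034335],
       [ 0.18025045, -0.00685452, -0.98359686]]), 't': array([0.24702375, 0.57615324, 1.08259188])}
wrist {'camera_matrix': array([[424.63612327,   0.        , 317.57613682],
       [  0.        , 424.63612327, 242.93044863],
       [  0.        ,   0.        ,   1.        ]]), 'R': array([[ 0.34473627,  0.93869849, -0.0014315 ],
       [ 0.9051834 , -0.33202325,  0.2653367 ],
       [ 0.24859587, -0.09276695, -0.96415475]]), 't': array([-0.64816937, -0.0326438 ,  0.38925816])}
```

View pics/scene0.png

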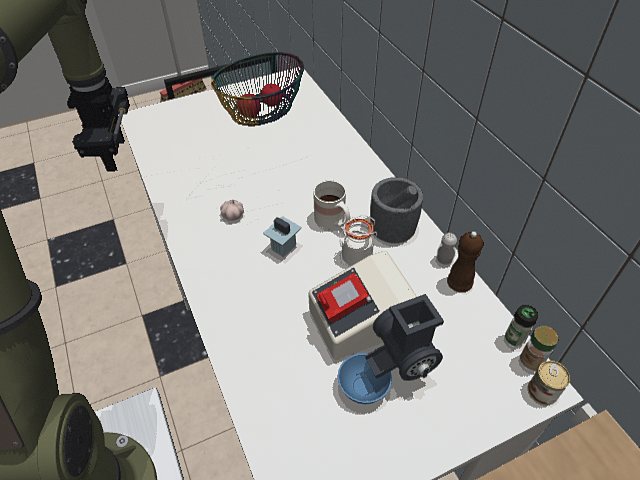

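View pics/top0.png

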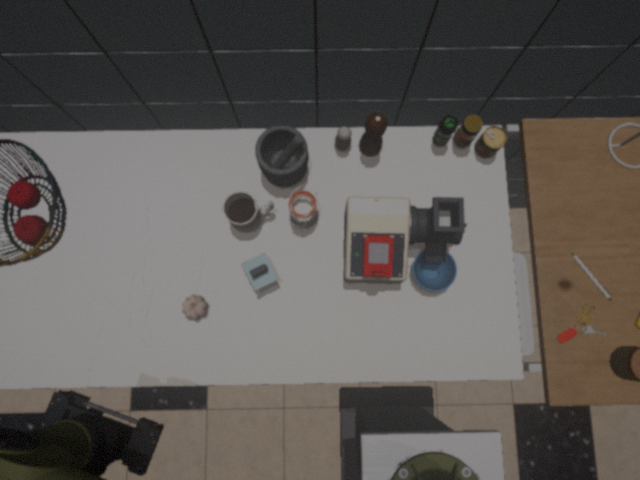

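View pics/wrist0.png

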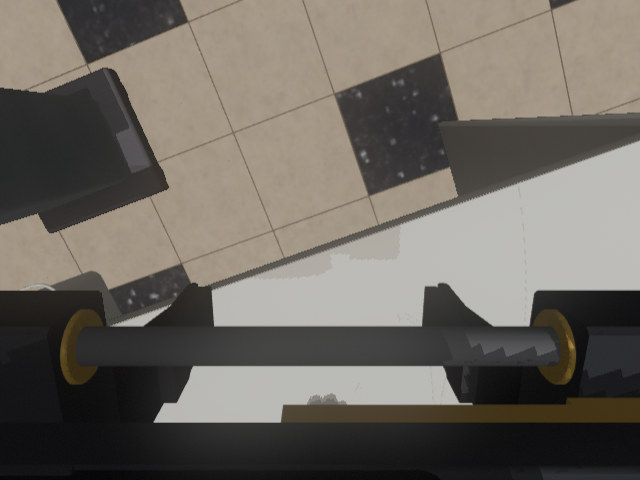

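```bash
python3 - <<'E'
import cv2
s=cv2.imread('pics/scene0.png');t=cv2.imread('pics/top0.png')
cv2.imwrite('pics/sz.png',cv2.resize(s[200:420,220:470],None,fx=3,fy=2.7,interpolation=cv2.INTER_CUBIC))
cv2.imwrite('pics/tz.png',cv2.resize(t[180:330,230:480],None,fx=3.2,fy=3.2,interpolation=cv2.INTER_CUBIC))
E
```

```text
(no output)
```

View pics/sz.png

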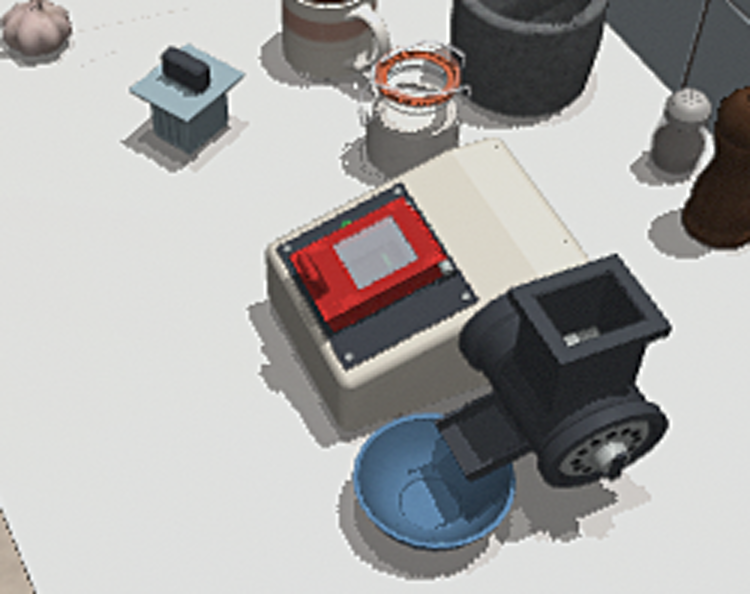

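View pics/tz.png

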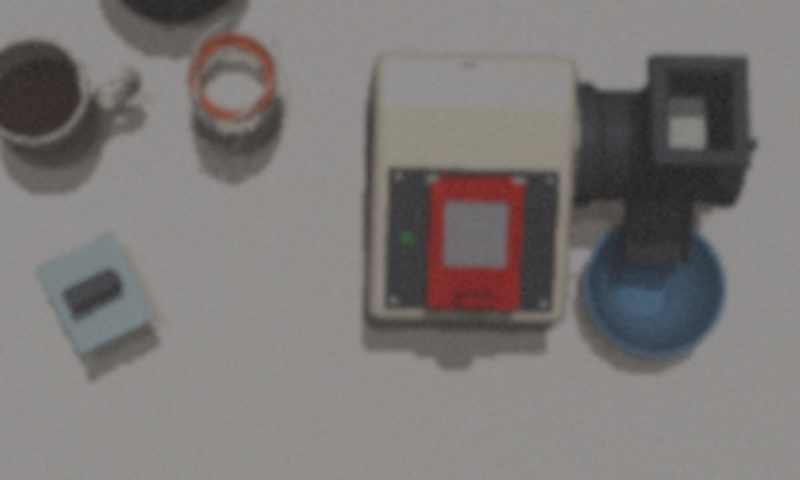

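```bash
cat > h.py <<'E'
import numpy as np, cv2
from cell import *
def ray(name_or_p,px,z):
    p=camera_params(name_or_p) if isinstance(name_or_p,str) else name_or_p
    px=np.atleast_2d(np.array(px,float)); K=np.array(p['camera_matrix']);R=np.array(p['R']);t=np.array(p['t'])
    d=(R.T@np.linalg.inv(K)@np.c_[px,np.ones(len(px))].T).T
    c=-R.T@t
    return c+d*((z-c[2])/d[:,2])[:,None]
def tri(views): # [(params,px)]
    A=[];b=[]
    for p,px in views:
        K=np.array(p['camera_matrix']);R=np.array(p['R']);t=np.array(p['t'])
        d=R.T@np.linalg.inv(K)@np.array([px[0],px[1],1.]);d/=np.linalg.norm(d);c=-R.T@t
        P=np.eye(3)-np.outer(d,d);A.append(P);b.append(P@c)
    return np.linalg.lstsq(np.vstack(A),np.hstack(b),rcond=None)[0]
def proj(p,X):
    X=np.atleast_2d(X);K=np.array(p['camera_matrix']);c=(np.array(p['R'])@X.T).T+np.array(p['t'])
    q=(K@c.T).T;return q[:,:2]/q[:,2:]
E
python3 - <<'E'
from h import *
np.set_printoptions(precision=4,suppress=True)
Z=lambda l:[(230+x/3.2,180+y/3.2) for x,y in l]
S=lambda l:[(220+x/3,200+y/2.7) for x,y in l]
print('rim outer top',ray('top',Z([(652,56),(747,56),(748,162),(652,165)]),.2))
print('rim outer scene',ray('scene',S([(513,290),(615,255),(670,325),(568,362)]),.2))
print('flange top',ray('top',Z([(37,270),(108,235),(152,315),(85,355)]),.065))
print('flange scene',ray('scene',S([(130,90),(178,46),(244,75),(197,118)]),.065))
print('grip top',ray('top',Z([(66,300),(116,272),(122,288),(75,316)]),.093))
for c in('top','scene'):
  p=camera_params(c);print(c,-p['R'].T@p['t'])
t=cv2.imread('pics/top0.png');h=cv2.cvtColor(t,cv2.COLOR_BGR2HSV)
m=((h[...,0]<8)|(h[...,0]>172))&(h[...,1]>150)&(h[...,2]>80)
m[:, :330]=0;n,l,s,c=cv2.connectedComponentsWithStats(m.astype('uint8'));print(s[1:],c[1:])
# housing top edges
E
```

```text
rim outer top [[ 0.6471  0.008   0.2   ]
 [ 0.6461 -0.0529  0.2   ]
 [ 0.5767 -0.0487  0.2   ]
 [ 0.5758  0.0122  0.2   ]]
rim outer scene [[ 0.5762  0.0096  0.2   ]
 [ 0.6447  0.0077  0.2   ]
 [ 0.6435 -0.0519  0.2   ]
 [ 0.5767 -0.0503  0.2   ]]
flange top [[0.535  0.4219 0.065 ]
 [0.5594 0.3716 0.065 ]
 [0.5014 0.3402 0.065 ]
 [0.474  0.3874 0.065 ]]
flange scene [[0.4719 0.3892 0.065 ]
 [0.5252 0.4216 0.065 ]
 [0.5583 0.3672 0.065 ]
 [0.5062 0.3375 0.065 ]]
grip top [[0.5097 0.3972 0.093 ]
 [0.5286 0.3627 0.093 ]
 [0.5174 0.3585 0.093 ]
 [0.4985 0.3909 0.093 ]]
top [0.3759 0.2446 1.1678]
scene [ 0.2433 -0.4182  0.9757]
[[364 236  29  41 572]
 [558 328  19  15 162]] [[377.799  257.521 ]
 [566.5123 335.0679]]
```

```bash
python3 -m handwheel '[[0.087,-0.354,-0.115,0,0.704],[0.087,-0.354,-0.115,0,0.704],[0.087,-0.354,-0.115,0,0.704],[0.087,-0.354,-0.115,0,0.704],[0.087,-0.354,-0.115,0,0.704],[0.087,-0.354,-0.115,0,0.704],[0.087,-0.354,-0.115,0,0.704],[0.087,-0.354,-0.115,0,0.704],[0.087,-0.354,-0.115,0,0.704],[0.087,-0.354,-0.115,0,0.704],[0.087,-0.354,-0.115,0,0.704],[0.087,-0.354,-0.115,0,0.704]]' 20; python3 - <<'E'
from h import *
o=get_obs();p=camera_params('wrist')
im=read_camera('wrist');cv2.imwrite('pics/w1.png',im)
import pickle;pickle.dump((o,p),open('w1.pkl','wb'));print(o['time_s'],o['qpos'],o['tool_pos'],o['tool_rot'],-p['R'].T@p['t'])
E
```

```text
time_s: 1.35
tool_pos: [0.5151, 0.382, 0.2225]
tool_rot: [-180.0, -0.0, 119.7]
force: [-0.2, -0.0, 0.8]
grip_width: 0.0874
1.35 [-48.39231692  17.28561905  11.91506626  84.97217216  -3.64254731
  78.12996165  -6.56034846] [0.51514169 0.38198982 0.22246968] [-1.79980588e+02 -4.53226075e-02  1.19689599e+02] [0.47964421 0.44362312 0.38401676]
```

View pics/w1.png

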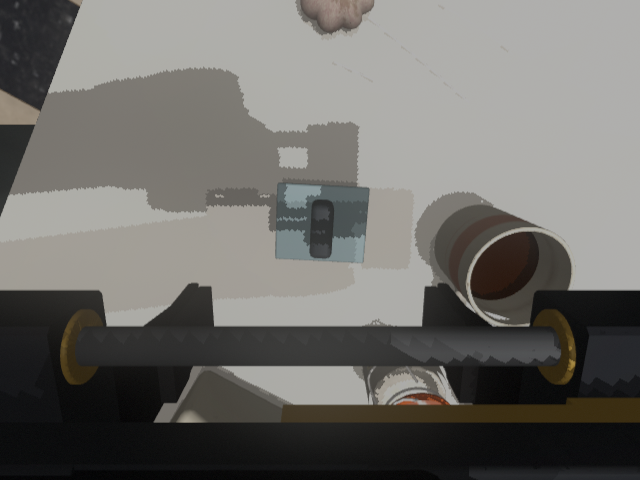

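```bash
python3 - <<'E'
from h import *
import pickle;o,p=pickle.load(open('w1.pkl','rb'))
np.set_printoptions(precision=4,suppress=True)
im=cv2.imread('pics/w1.png')
cv2.imwrite('pics/w1z.png',cv2.resize(im[165:285,255:395],None,fx=5,fy=5,interpolation=cv2.INTER_CUBIC))
f=ray(p,[(278,182),(369,187),(363,263),(275,258)],.065);print(f,f.mean(0))
for a,b in((0,1),(3,2),(0,3),(1,2)):
  d=f[b]-f[a];print(np.hypot(*d[:2]),np.degrees(np.arctan2(d[1],d[0])))
g=ray(p,[(310,200),(333,200),(331,258),(309,258)],.093);print(g,g.mean(0))
E
```

```text
[[0.4737 0.3941 0.065 ]
 [0.5349 0.4247 0.065 ]
 [0.5622 0.3712 0.065 ]
 [0.4999 0.3404 0.065 ]] [0.5177 0.3826 0.065 ]
0.0684265874089547 26.540174231795458
0.06946065785160191 26.271736872880577
0.05976257436452344 -63.990789620855026
0.060087351438156626 -63.00260521199265
[[0.4993 0.3985 0.093 ]
 [0.5132 0.4064 0.093 ]
 [0.5331 0.3694 0.093 ]
 [0.5193 0.3616 0.093 ]] [0.5162 0.384  0.093 ]
```

View pics/w1z.png

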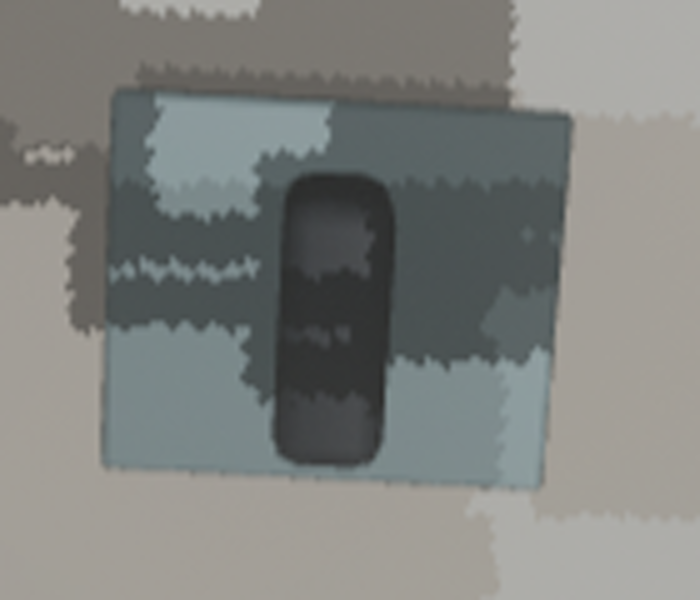

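```bash
python3 -m handwheel '[[0.087,0,0.002,0.03,0.052],[0.087,0,0.002,0.07,0.052],[0.087,0,0.002,0.11,0.052],[0.087,0,0.002,0.14,0.052],[0.087,0,0.002,0.1535,0.052],[0.087,0,0.002,0.1535,0.052],[0.087,0,0.002,0.1535,0.052],[0.0,0,0.002,0.1535,0.052],[0.0,0,0.002,0.1535,0.052],[0.0,0,0.002,0.1535,0.052],[0.0,0,0.002,0.1535,0.052],[0.0,0,0.002,0.1535,0.052],[0.0,0,0.002,0.1535,0.052],[0.0,0,0.002,0.1535,0.052],[0.0,0,0.002,0.1535,0.052]]' 30; python3 - <<'E'
from h import *
o=get_obs();print({k:o[k] for k in('time_s','tool_pos','tool_rot','force','grip_width')})
cv2.imwrite('pics/w2.png',read_camera('wrist'))
E
```

```text
time_s: 2.9
tool_pos: [0.5184, 0.3812, 0.069]
tool_rot: [-180.0, 0.0, 116.5]
force: [-1.6, 0.2, 0.3]
grip_width: 0.0312
{'time_s': 2.9, 'tool_pos': array([0.51842724, 0.38120876, 0.06899564]), 'tool_rot': array([-1.79994822e+02,  1.96313790e-03,  1.16526556e+02]), 'force': array([-1.64092862,  0.21902591,  0.26890757]), 'grip_width': 0.031186125262781264}
```

View pics/w2.png

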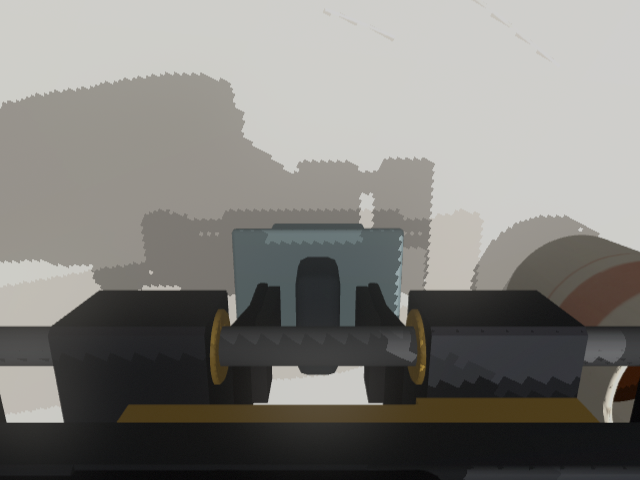

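```bash
python3 -m handwheel '[[0,0,0,0,0],[0,0,0,0,0],[0,0,0,0,0],[0,0,0,0,0],[0,0,0,0,0],[0,0,0,0,0],[0,0,0,-0.03,0],[0,0,0,-0.07,0],[0,0,0,-0.11,0],[0,0,0,-0.15,0],[0,0,0,-0.19,0],[0,0,0,-0.22,0],[0,0,0,-0.24,0],[0,0,0,-0.24,0],[0,0,0,-0.24,0]]' 30; python3 - <<'E'
from h import *
o=get_obs();print({k:o[k] for k in('time_s','qpos','tool_pos','tool_rot','force','grip_width')})
p=camera_params('wrist')
cv2.imwrite('pics/w3.png',read_camera('wrist'))
import pickle;pickle.dump((o,p),open('w3.pkl','wb'))
E
```

```text
time_s: 4.45
tool_pos: [0.5182, 0.381, 0.3081]
tool_rot: [-179.9, 0.0, 116.5]
force: [-0.3, 0.4, -2.2]
grip_width: 0.016
{'time_s': 4.45, 'qpos': array([-48.63389524,  16.21939876,  12.8316879 ,  76.6871063 ,
        -3.55496016,  87.53611003,  -9.61677547]), 'tool_pos': array([0.51822785, 0.38102408, 0.30811565]), 'tool_rot': array([-1.79948324e+02,  1.37974148e-02,  1.16523871e+02]), 'force': array([-0.27763626,  0.42660342, -2.20350591]), 'grip_width': 0.016039468879686675}
```

View pics/w3.png

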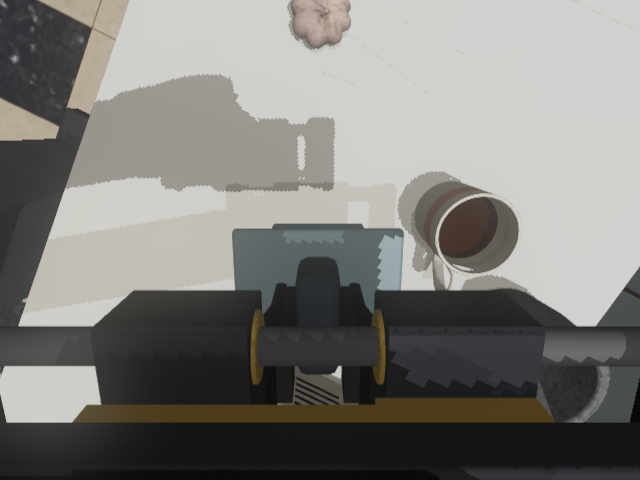

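```bash
python3 -m handwheel '[[0,-0.489,-0.141,0,0.486],[0,-0.489,-0.141,0,0.486],[0,-0.489,-0.141,0,0.486],[0,-0.489,-0.141,0,0.486],[0,-0.489,-0.141,0,0.486],[0,-0.489,-0.141,0,0.486],[0,-0.489,-0.141,0,0.486],[0,-0.489,-0.141,0,0.486],[0,-0.489,-0.141,0,0.486],[0,-0.489,-0.141,0,0.486],[0,-0.489,-0.141,0,0.486],[0,-0.489,-0.141,0,0.486],[0,-0.489,-0.141,0,0.486],[0,-0.489,-0.141,0,0.486],[0,-0.489,-0.141,0,0.486]]'; python3 - <<'E'
from h import *
o=get_obs();print({k:o[k] for k in('time_s','qpos','tool_pos','tool_rot','force','grip_width')})
p=camera_params('wrist')
cv2.imwrite('pics/w4.png',read_camera('wrist'))
import pickle;pickle.dump((o,p),open('w4.pkl','wb'))
E
```

```text
time_s: 6.0
tool_pos: [0.6109, -0.1168, 0.3088]
tool_rot: [-180.0, -0.1, 88.9]
force: [0.0, -0.5, -0.5]
grip_width: 0.0157
{'time_s': 6.0, 'qpos': array([-18.65707   ,  14.77396971,  33.83004093,  80.56537652,
        -8.22042337,  87.14193454,  13.58962711]), 'tool_pos': array([ 0.61085221, -0.11683675,  0.30875698]), 'tool_rot': array([-1.79977717e+02, -5.47859485e-02,  8.88840446e+01]), 'force': array([ 0.00469525, -0.53370794, -0.51526159]), 'grip_width': 0.015707010265466195}
```

View pics/w4.png

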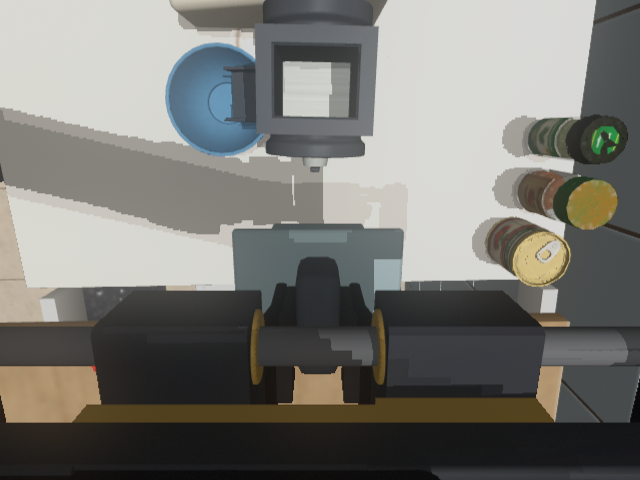

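```bash
python3 - <<'E'
import cv2
im=cv2.imread('pics/w4.png')
cv2.imwrite('pics/w4z.png',cv2.resize(im[10:150,245:390],None,fx=4,fy=4,interpolation=cv2.INTER_CUBIC))
cv2.imwrite('pics/w4y.png',cv2.resize(im[215:300,225:415],None,fx=4,fy=4,interpolation=cv2.INTER_CUBIC))
E
```

```text
(no output)
```

View pics/w4z.png

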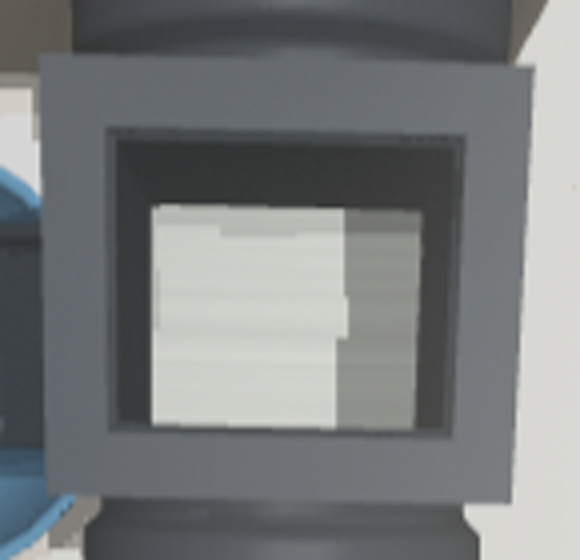

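View pics/w4y.png

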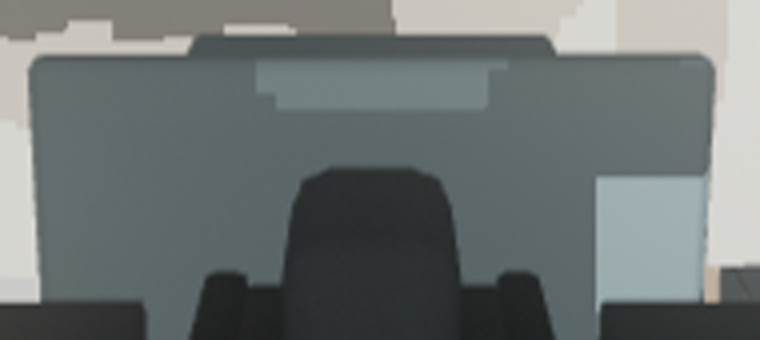

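```bash
python3 - <<'E'
from h import *
import pickle;o,p=pickle.load(open('w4.pkl','rb'))
np.set_printoptions(precision=4,suppress=True)
Z=lambda l:[(245+x/4,10+y/4) for x,y in l]
for n,l in(('rim',[(40,54),(533,66),(511,502),(47,494)]),('hole',[(107,127),(466,137),(452,437),(112,430)])):
  f=ray(p,Z(l),.2);print(n,f[:,:2].tolist(),f.mean(0))
  for a,b in((0,1),(3,2),(3,0),(2,1)):
    d=f[b]-f[a];print(np.hypot(*d[:2]),np.degrees(np.arctan2(d[1],d[0])))
zf=o['tool_pos'][2]-.004
f=ray(p,[(225+x/4,215+y/4) for x,y in[(31,55),(714,55),(40,300),(705,300)]],zf)
y=np.radians(o['tool_rot'][2]);X=np.array([np.cos(y),np.sin(y)]);Y=np.array([np.sin(y),-np.cos(y)])
d=f[:,:2]-o['tool_pos'][:2];print('flange in tool',d@X,d@Y)
E
```

```text
rim [[0.5775266195421198, 0.012472846131085763], [0.6488071140435286, 0.009489230282949512], [0.6465157717803963, -0.05169299900688466], [0.5749971119937126, -0.04908892524308058]] [ 0.612  -0.0197  0.2   ]
0.07134291036882799 -2.3968529603080424
0.07156605269155719 -2.0852817022564687
0.06161371684262017 87.6471010466124
0.061225120908338426 87.85521196106424
hole [[0.5867436657199426, 0.002604267349724902], [0.6391794105188564, 0.00022818967963070258], [0.6373609357490261, -0.04187948931114977], [0.5854620464911852, -0.039831093301043764]] [ 0.6122 -0.0197  0.2   ]
0.05248955208144887 -2.594530815304866
0.051939297573338955 -2.260232565286185
0.04245470976709565 88.27009698435221
0.042146927295819855 87.52714397084594
flange in tool [0.0316 0.0316 0.0054 0.0054] [-0.0336  0.0348 -0.0341  0.0352]
```

```bash
python3 -m handwheel '[[0,0.04,-0.0014,0,0.02],[0,0.08,-0.0014,0,0.02],[0,0.0955,-0.0014,0,0.02],[0,0.0955,-0.0014,0,0.02],[0,0.0955,-0.0014,0.02,0.02],[0,0.0955,-0.0014,0.032,0.02],[0,0.0955,-0.0014,0.032,0.02],[0,0.0955,-0.0014,0.032,0.02]]'; python3 - <<'E'
from h import *
o=get_obs();print({k:o[k] for k in('time_s','tool_pos','tool_rot','force','wrist_torque')})
s=read_camera('scene');t=read_camera('top')
cv2.imwrite('pics/a.png',np.hstack([cv2.resize(s[230:370,330:470],None,fx=2.8,fy=2.8),cv2.resize(t[170:310,380:520],None,fx=2.8,fy=2.8)]))
E
```

```text
time_s: 6.85
tool_pos: [0.6114, -0.0247, 0.2771]
tool_rot: [-180.0, 0.0, 87.5]
force: [-0.6, 0.3, -1.9]
grip_width: 0.0159
{'time_s': 6.85, 'tool_pos': array([ 0.61136187, -0.0246662 ,  0.2771474 ]), 'tool_rot': array([-1.79984924e+02,  1.70586675e-02,  8.74676550e+01]), 'force': array([-0.64843017,  0.29128214, -1.92567465]), 'wrist_torque': array([-0.0669006 ,  0.07926204,  0.01875981])}
```

View pics/a.png

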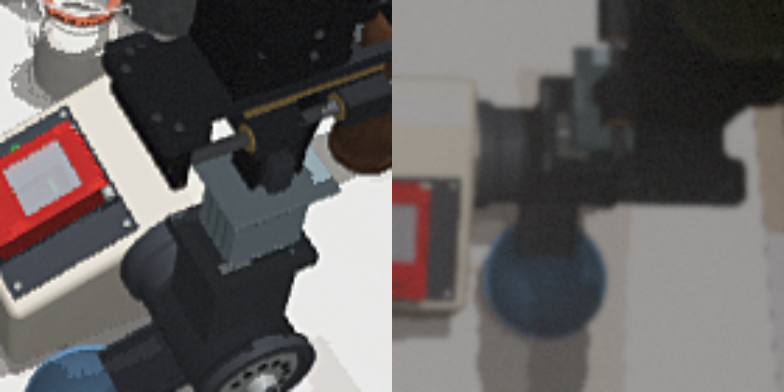

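```bash
python3 -m handwheel '[[0,0.0034,0,0,-0.005],[0,0.0034,0,0,-0.005],[0,0.0034,0,0,-0.005],[0,0.0034,0,0.004,-0.005],[0,0.0034,0,0.008,-0.005],[0,0.0034,0,0.011,-0.005],[0,0.0034,0,0.012,-0.005],[0,0.0034,0,0.012,-0.005]]'; python3 - <<'E'
from h import *
o=get_obs();print({k:o[k] for k in('time_s','tool_pos','tool_rot','force','wrist_torque')})
E
```

```text
time_s: 7.75
tool_pos: [0.6115, -0.0204, 0.2647]
tool_rot: [-180.0, 0.0, 87.8]
force: [-0.3, -0.5, -1.1]
grip_width: 0.016
{'time_s': 7.75, 'tool_pos': array([ 0.61149411, -0.02036679,  0.2647229 ]), 'tool_rot': array([-1.79971734e+02,  3.34211450e-03,  8.78216127e+01]), 'force': array([-0.30813712, -0.45932649, -1.11738761]), 'wrist_torque': array([-0.08090659,  0.07734038, -0.02399854])}
```

```bash
python3 -m handwheel '[[0,-0.0008,0,0,0],[0,-0.0008,0,0.003,0],[0,-0.0008,0,0.006,0],[0,-0.0008,0,0.008,0],[0,-0.0008,0,0.008,0]]'; python3 - <<'E'
from h import *
o=get_obs();print({k:o[k] for k in('time_s','tool_pos','tool_rot','force','wrist_torque')})
s=read_camera('scene')
cv2.imwrite('pics/b.png',cv2.resize(s[230:370,330:470],None,fx=4,fy=4))
E
```

```text
time_s: 8.25
tool_pos: [0.6114, -0.021, 0.2564]
tool_rot: [-180.0, 0.0, 87.8]
force: [-0.4, 0.2, -0.9]
grip_width: 0.0157
{'time_s': 8.25, 'tool_pos': array([ 0.61142302, -0.02101972,  0.25642767]), 'tool_rot': array([-1.79962063e+02,  1.18639967e-04,  8.78279793e+01]), 'force': array([-0.3604586 ,  0.23728443, -0.86502853]), 'wrist_torque': array([ 0.00282338, -0.00574014,  0.04349978])}
```

View pics/b.png

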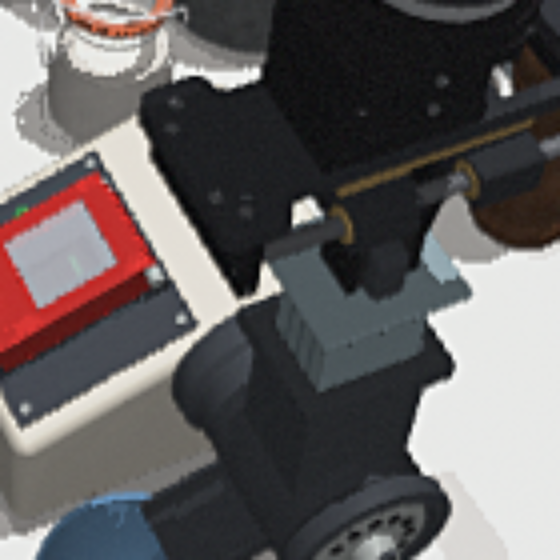

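```bash
python3 -m handwheel '[[0,0,0,0.006,0],[0,0,0,0.012,0],[0,0,0,0.018,0],[0,0,0,0.024,0],[0,0,0,0.03,0],[0,0,0,0.036,0],[0,0,0,0.041,0],[0,0,0,0.041,0],[0,0,0,0.041,0]]'; python3 - <<'E'
from h import *
o=get_obs();print({k:o[k] for k in('time_s','tool_pos','tool_rot','force','wrist_torque')})
E
```

```text
time_s: 9.2
tool_pos: [0.6114, -0.021, 0.2158]
tool_rot: [-180.0, -0.0, 87.8]
force: [-0.9, 1.0, -1.6]
grip_width: 0.0158
{'time_s': 9.2, 'tool_pos': array([ 0.61143403, -0.02103956,  0.21583625]), 'tool_rot': array([-1.79970184e+02, -8.15526596e-03,  8.78244999e+01]), 'force': array([-0.8681725 ,  0.99439927, -1.64319597]), 'wrist_torque': array([ 0.22525197,  0.06125513, -0.02395779])}
```

```bash
python3 -m handwheel '[[0,0,0,0.003,0],[0,0,0,0.006,0],[0,0,0,0.0075,0],[0,0,0,0.0085,0],[0,0,0,0.0085,0]]'; python3 - <<'E'
from h import *
o=get_obs();print({k:o[k] for k in('time_s','tool_pos','tool_rot','force','wrist_torque')})
s=read_camera('scene')
cv2.imwrite('pics/c.png',cv2.resize(s[230:370,330:470],None,fx=4,fy=4))
E
```

```text
time_s: 9.7
tool_pos: [0.6117, -0.021, 0.209]
tool_rot: [180.0, -0.0, 87.8]
force: [-3.2, 1.2, 6.6]
grip_width: 0.0154
{'time_s': 9.7, 'tool_pos': array([ 0.61173866, -0.02099212,  0.20900308]), 'tool_rot': array([ 1.79950058e+02, -4.32171906e-02,  8.78333892e+01]), 'force': array([-3.22272719,  1.19100389,  6.61774627]), 'wrist_torque': array([ 0.21184672,  0.75852219, -0.01404748])}
```

View pics/c.png

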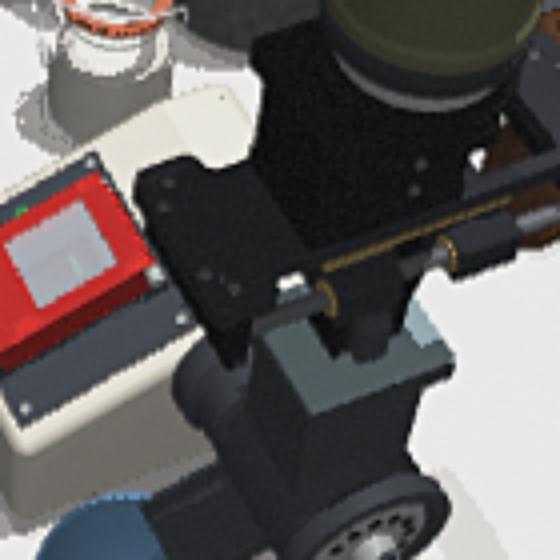

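```bash
python3 -m handwheel '[[0.05,0,0,-0.001,0],[0.05,0,0,-0.001,0],[0.05,0,0,-0.001,0],[0.05,0,0,-0.001,0],[0.05,0,0,-0.001,0],[0.05,0,0,-0.001,0],[0.05,0,0,-0.02,0],[0.05,0,0,-0.05,0],[0.05,0,0,-0.09,0],[0.05,0,0,-0.13,0],[0.05,0,0,-0.13,0],[0,-0.04,0,-0.13,0],[0,-0.07,0,-0.13,0],[0,-0.07,0,-0.13,0],[0,-0.07,0,-0.13,0]]'; python3 - <<'E'
from h import *
import pickle
o=get_obs();print({k:o[k] for k in('time_s','tool_pos','tool_rot','force','qpos')})
p=camera_params('wrist')
cv2.imwrite('pics/w5.png',read_camera('wrist'));pickle.dump((o,p),open('w5.pkl','wb'))
E
```

```text
time_s: 11.25
tool_pos: [0.6087, -0.0919, 0.3371]
tool_rot: [-180.0, -0.0, 87.7]
force: [-0.4, 0.5, -0.2]
grip_width: 0.0257
{'time_s': 11.25, 'tool_pos': array([ 0.60869255, -0.09189003,  0.33711283]), 'tool_rot': array([-1.79978363e+02, -2.28161818e-02,  8.77076109e+01]), 'force': array([-0.36479131,  0.48812904, -0.18511915]), 'qpos': array([-20.81130023,  13.69845402,  33.5188444 ,  78.46568138,
        -7.53296981,  90.07232292,   9.652092  ])}
```

View pics/w5.png

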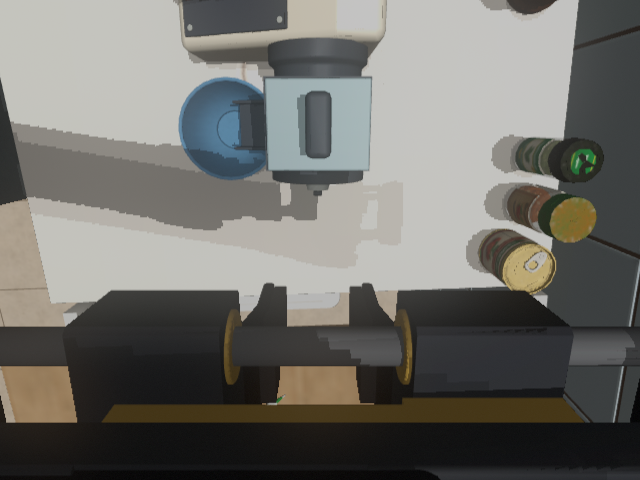

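```bash
cat >> h.py <<'E'
yw=np.radians(-2.2); H=np.array([.5817,.1157,.124])
Rg=np.array([[np.cos(yw),-np.sin(yw),0],[np.sin(yw),np.cos(yw),0],[0,0,1]])
s20,c20=np.sin(np.radians(20)),np.cos(np.radians(20))
Rp=Rg@np.array([[c20,0,-s20],[0,1,0],[s20,0,c20]])
def gp(a,y,b,th=0): # guard point: a mm down slope, b out, rotated th
    c,s=np.cos(th),np.sin(th)
    x=-a*c+b*s; z=a*s+b*c
    return H+Rp@(np.array([x,y,z])/1000)
E
python3 - <<'E'
from h import *
np.set_printoptions(precision=1,suppress=True)
for n,(u0,v0,u1,v1) in {'top':(340,210,420,300),'scene':(300,255,400,350)}.items():
    im=cv2.imread(f'pics/{n}0.png');p=camera_params(n);k=7
    z=cv2.resize(im[v0:v1,u0:u1],None,fx=k,fy=k,interpolation=cv2.INTER_CUBIC)
    def L(P):
        q=(proj(p,np.array(P))-[u0,v0]+.5)*k
        for i in range(len(q)): cv2.line(z,tuple(int(v) for v in q[i]),tuple(int(v) for v in q[(i+1)%len(q)]),(0,255,0),1)
    L([gp(80,-13,41),gp(80,13,41),gp(72,13,41),gp(72,-13,41)])
    L([gp(88,-31,16),gp(88,31,16),gp(0,31,16),gp(0,-31,16)])
    z=z[:600]
    cv2.imwrite(f'pics/o_{n}.png',z)
E
```

```text
(no output)
```

View pics/o_top.png

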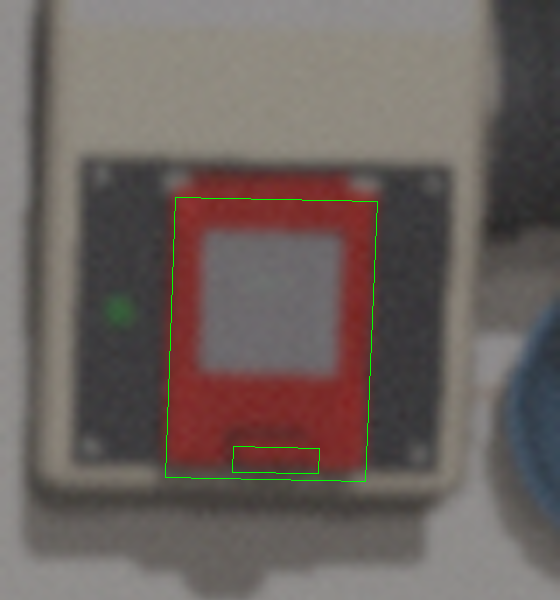

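View pics/o_scene.png

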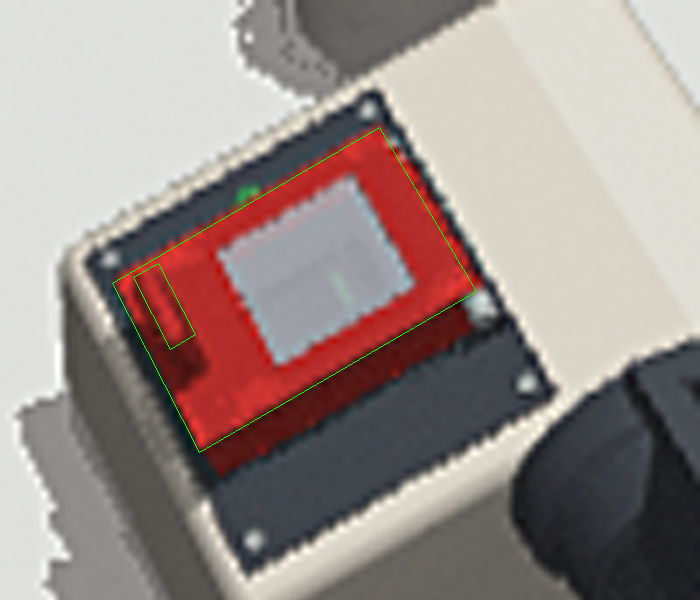

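```bash
sed -i 's/H=np.array(.*)$/H=np.array([.583,.1162,.124])/' h.py; python3 - <<'E'
from h import *
np.set_printoptions(precision=4,suppress=True)
for th in np.arange(0,1.41,.1):
    P=gp(80,0,31.6,th);print(round(th,1),P+[-.0095,0,0], P-gp(80,0,31.6,0))
E
```

```text
0.0 [0.4876 0.1195 0.1263] [0. 0. 0.]
0.1 [0.4882 0.1195 0.1349] [ 0.0007 -0.      0.0086]
0.2 [0.4898 0.1194 0.1434] [ 0.0022 -0.0001  0.017 ]
0.3 [0.4921 0.1193 0.1516] [ 0.0045 -0.0002  0.0253]
0.4 [0.4953 0.1192 0.1596] [ 0.0077 -0.0003  0.0333]
0.5 [0.4992 0.1191 0.1673] [ 0.0116 -0.0004  0.0409]
0.6 [0.5039 0.1189 0.1745] [ 0.0163 -0.0006  0.0481]
0.7 [0.5093 0.1187 0.1812] [ 0.0217 -0.0008  0.0548]
0.8 [0.5153 0.1184 0.1873] [ 0.0277 -0.0011  0.061 ]
0.9 [0.5219 0.1182 0.1928] [ 0.0343 -0.0013  0.0665]
1.0 [0.529  0.1179 0.1976] [ 0.0415 -0.0016  0.0713]
1.1 [0.5366 0.1176 0.2017] [ 0.049  -0.0019  0.0754]
1.2 [0.5445 0.1173 0.205 ] [ 0.057  -0.0022  0.0787]
1.3 [0.5528 0.117  0.2075] [ 0.0652 -0.0025  0.0811]
1.4 [0.5612 0.1167 0.2091] [ 0.0736 -0.0028  0.0828]
```

```bash
python3 -m handwheel '[[0,0.205,-0.152,0,-1.572],[0,0.205,-0.152,0,-1.572],[0,0.205,-0.152,0,-1.572],[0,0.205,-0.152,0,-1.572],[0,0.205,-0.152,0,-1.572],[0,0.205,-0.152,0,-1.572],[0,0.205,-0.152,0.02,-1.572],[0,0.205,-0.152,0.04,-1.572],[0,0.205,-0.152,0.06,-1.572],[0,0.205,-0.152,0.08,-1.572],[0,0.205,-0.152,0.087,-1.572],[0,0.205,-0.152,0.087,-1.572],[0,0.205,-0.152,0.087,-1.572],[0,0.205,-0.152,0.087,-1.572]]'; python3 - <<'E'
from h import *
import pickle
o=get_obs();print({k:o[k] for k in('time_s','tool_pos','tool_rot','force','qpos','grip_width')})
p=camera_params('wrist')
cv2.imwrite('pics/w6.png',read_camera('wrist'));pickle.dump((o,p),open('w6.pkl','wb'))
cv2.imwrite('pics/s6.png',read_camera('scene'))
E
```

```text
time_s: 12.7
tool_pos: [0.4651, 0.1202, 0.2513]
tool_rot: [180.0, 0.1, 177.9]
force: [-0.2, -0.2, -0.2]
grip_width: 0.0006
{'time_s': 12.7, 'tool_pos': array([0.46512553, 0.12020297, 0.25134517]), 'tool_rot': array([1.79960714e+02, 6.96898432e-02, 1.77874692e+02]), 'force': array([-0.15118929, -0.21106691, -0.1767119 ]), 'qpos': array([-39.37637332,  -4.05709054,  20.7835733 , 104.56112686,
         1.45247236,  79.15704259,  68.96295364]), 'grip_width': 0.0005681542848535059}
```

View pics/w6.png

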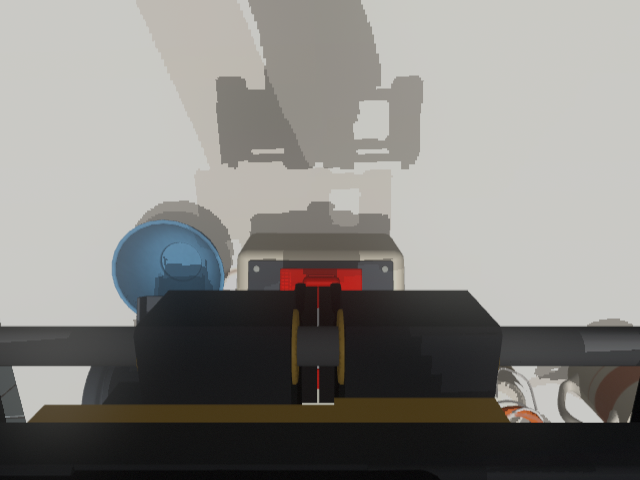

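View pics/s6.png

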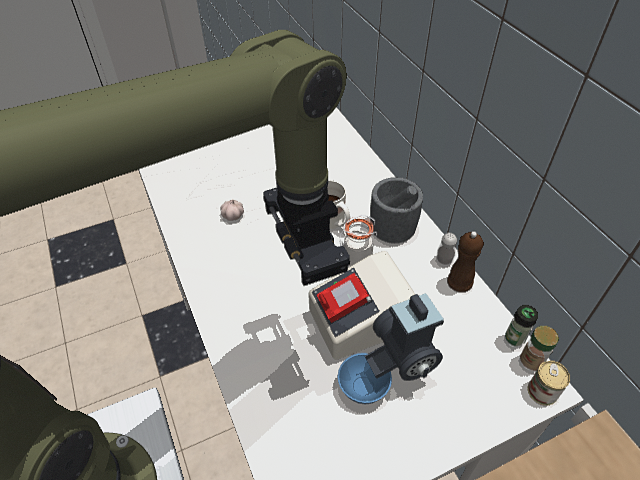

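```bash
python3 -m handwheel '[[0,0,0,0.04,0],[0,0,0,0.08,0],[0,0,0,0.11,0],[0,0,0,0.124,0],[0,-0.006,0,0.124,0],[0,-0.012,0,0.124,0],[0,-0.015,0,0.124,0],[0,-0.017,0,0.124,0],[0,-0.017,0,0.124,0]]'; python3 -m handwheel '[[0,-0.001,0,0,0],[0,-0.002,0,0,0]]'
```

```text
time_s: 13.7
tool_pos: [0.4821, 0.1193, 0.1274]
tool_rot: [180.0, 0.0, 177.9]
force: [-1.5, -0.1, 1.2]
grip_width: 0.0007
time_s: 13.9
tool_pos: [0.4825, 0.1192, 0.1267]
tool_rot: [180.0, -0.2, 177.9]
force: [-6.7, 1.7, 4.9]
grip_width: 0.0005
```

```bash
python3 -m handwheel '[[0,-0.001,0,-0.004,0],[0,-0.002,0,-0.009,0],[0,-0.004,0,-0.014,0],[0,-0.006,0,-0.020,0],[0,-0.008,0,-0.025,0],[0,-0.0115,0,-0.033,0],[0,-0.015,0,-0.041,0],[0,-0.015,0,-0.041,0]]'; python3 - <<'E'
from h import *
cv2.imwrite('pics/s7.png',cv2.resize(read_camera('scene')[230:370,270:440],None,fx=4,fy=4))
E
```

```text
time_s: 14.7
tool_pos: [0.4971, 0.1186, 0.1681]
tool_rot: [180.0, -0.2, 177.9]
force: [-9.5, 1.3, 3.4]
grip_width: 0.0007
```

View pics/s7.png

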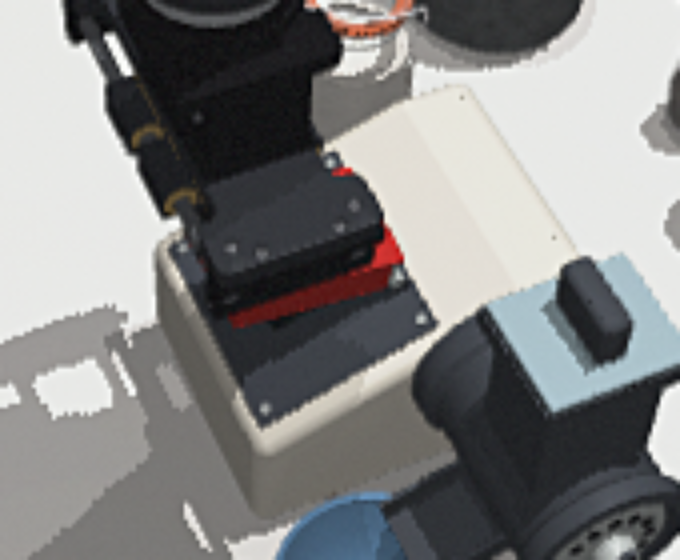

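```bash
python3 -m handwheel '[[0,-0.0047,0,-0.007,0],[0,-0.010,0,-0.0135,0],[0,-0.016,0,-0.0195,0],[0,-0.0225,0,-0.025,0],[0,-0.030,0,-0.030,0],[0,-0.0375,0,-0.034,0],[0,-0.0455,0,-0.037,0]]'; python3 - <<'E'
from h import *
cv2.imwrite('pics/s8.png',cv2.resize(read_camera('scene')[200:370,250:440],None,fx=3.5,fy=3.5))
E
```

```text
time_s: 15.45
tool_pos: [0.5458, 0.1167, 0.2065]
tool_rot: [179.9, 0.2, 177.9]
force: [-0.5, -0.5, 5.3]
grip_width: 0.0004
```

View pics/s8.png

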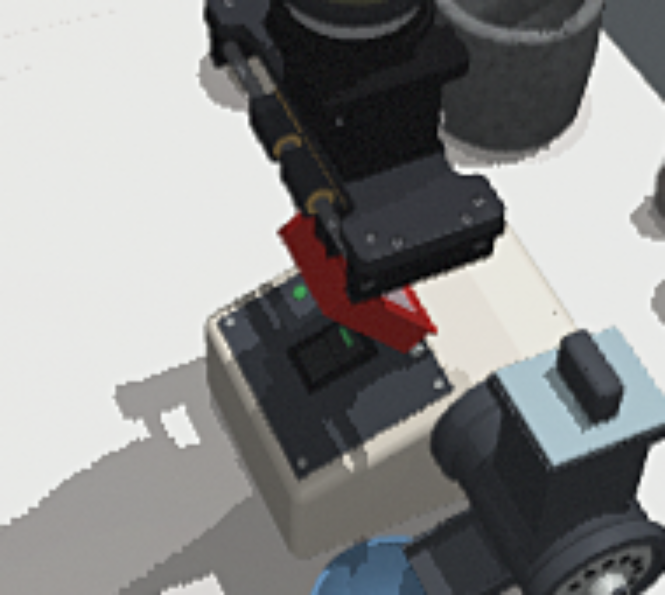

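```bash
python3 -m handwheel '[[0,-0.008,0,-0.003,0],[0,-0.016,0,-0.005,0],[0,-0.024,0,-0.006,0],[0,-0.03,0,-0.01,0]]'; python3 - <<'E'
from h import *
cv2.imwrite('pics/s9.png',cv2.resize(read_camera('scene')[200:370,250:440],None,fx=3.5,fy=3.5))
E
```

```text
time_s: 15.9
tool_pos: [0.5751, 0.1153, 0.2143]
tool_rot: [-180.0, 0.0, 177.9]
force: [0.0, 0.3, -0.1]
grip_width: 0.0006
```

View pics/s9.png

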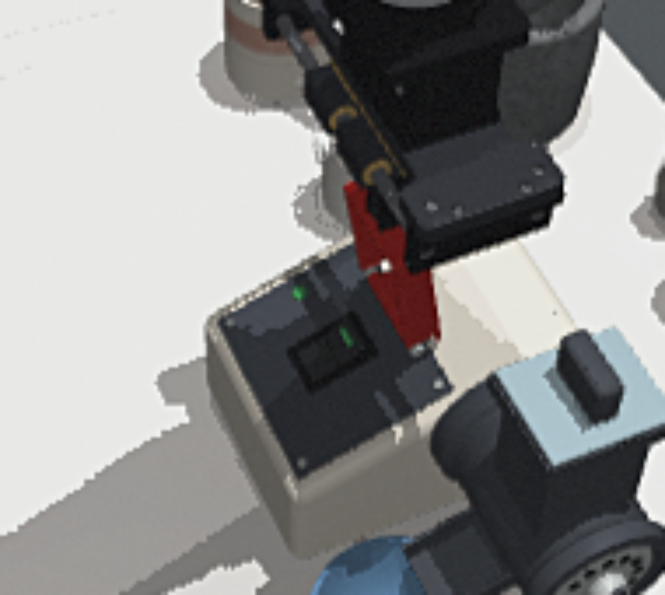

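```bash
python3 -m handwheel '[[0,0,0,-0.04,0],[0,0,0,-0.08,0],[0,0,0,-0.12,0],[0,0,0,-0.12,0]]'; python3 - <<'E'
from h import *
np.set_printoptions(precision=4,suppress=True)
s=read_camera('scene');cv2.imwrite('pics/s10.png',cv2.resize(s[200:370,250:440],None,fx=3.5,fy=3.5))
print(ray('top',[(316,128),(400,128)],0),get_obs()['qpos'])
E
```

```text
time_s: 16.35
tool_pos: [0.5765, 0.1156, 0.3401]
tool_rot: [179.8, 0.5, 177.9]
force: [0.2, -0.4, 1.0]
grip_width: 0.0004
[[0.8907 0.2476 0.    ]
 [0.8872 0.0342 0.    ]] [-35.4607   8.8878  24.8323  82.6701  -3.7428  88.9942  77.0354]
```

View pics/s10.png

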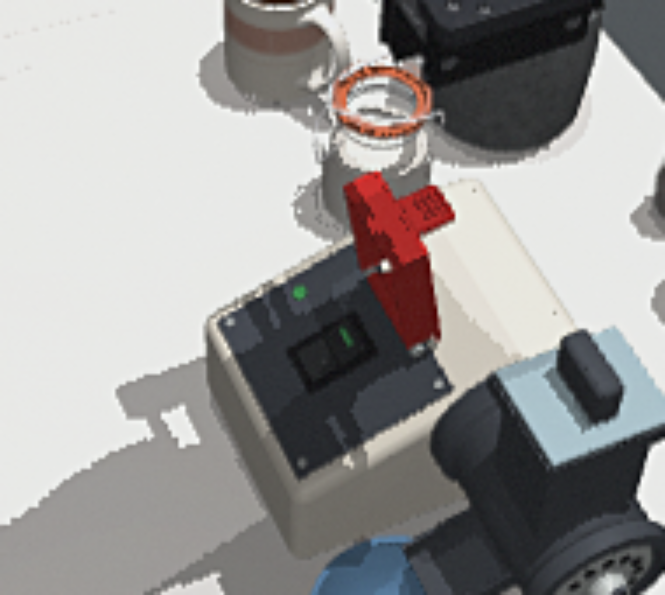

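```bash
python3 -m handwheel '[[0,0,0,-0.05,0],[0,0,0,-0.1,0],[0,0,0,-0.15,0],[0,0,0,-0.2,0],[0,0,0,-0.25,0],[0,0,0,-0.3,0],[0,0,0,-0.35,0],[0,0,0,-0.4,0],[0,0,0,-0.45,0],[0,0,0,-0.5,0],[0,0,0,-0.5,0]]'; python3 -c "
from cell import *;print(get_obs()['qpos'])"
```

```text
time_s: 17.5
tool_pos: [0.5446, 0.11, 0.6065]
tool_rot: [179.2, 3.5, 177.9]
force: [-0.6, 0.1, 0.7]
grip_width: 0.0003
[-27.06049326  11.49612335  18.013066    47.77640738  -4.11769713
 117.6030505   76.40445777]
```

```bash
python3 -m handwheel '[[0,0,0,-0.05,0],[0,0,0,-0.1,0],[0,0,0,-0.15,0],[0,0,0,-0.2,0]]'; python3 -m handwheel '[[0,0,0,0.05,0],[0,0,0,0.1,0],[0,0,0,0.15,0],[0,0,0,0.2,0]]';
```

```text
time_s: 17.9
tool_pos: [0.5234, 0.1052, 0.6418]
tool_rot: [178.3, 7.2, 177.8]
force: [0.6, -0.6, 0.1]
grip_width: 0.0006
time_s: 18.3
tool_pos: [0.5484, 0.1106, 0.4402]
tool_rot: [178.3, 7.1, 177.8]
force: [0.2, -0.8, -0.1]
grip_width: 0.0003
```

```bash
python3 -m handwheel '[[0,-0.01,-0.02,-0.05,0],[0,-0.02,-0.05,-0.09,0],[0,-0.03,-0.08,-0.13,0],[0,-0.04,-0.11,-0.17,0],[0,-0.05,-0.14,-0.21,0],[0,-0.06,-0.17,-0.25,0],[0,-0.07,-0.2,-0.3,0],[0,-0.08,-0.2,-0.35,0],[0,-0.09,-0.2,-0.4,0],[0,-0.1,-0.2,-0.45,0],[0,-0.1,-0.2,-0.5,0],[0,-0.1,-0.2,-0.5,0],[0,-0.1,-0.2,-0.5,0],[0,-0.1,-0.2,-0.5,0]]'; python3 -c "
from cell import *;print(get_obs()['qpos'])"
```

```text
time_s: 19.7
tool_pos: [0.5452, -0.0855, 0.6663]
tool_rot: [178.6, 10.8, 177.7]
force: [-0.1, 0.7, -0.4]
grip_width: 0.0003
[  2.26349807   9.84374482   7.80330599  41.98482165  -4.69398183
 117.60449456  95.14361618]
```

```bash
for i in 1 2 3; do python3 -m handwheel '[[0,0,0,-0.05,0],[0,0,0,-0.1,0],[0,0,0,-0.15,0],[0,0,0,-0.2,0]]'; done
```

```text
time_s: 20.1
tool_pos: [0.5106, -0.0832, 0.7014]
tool_rot: [178.9, 14.5, 177.6]
force: [-0.1, -0.5, 0.1]
grip_width: 0.0008
time_s: 20.5
tool_pos: [0.4764, -0.0803, 0.7323]
tool_rot: [179.2, 18.0, 177.5]
force: [0.4, -0.5, 0.5]
grip_width: 0.0005
time_s: 20.9
tool_pos: [0.4408, -0.0769, 0.7614]
tool_rot: [179.5, 21.6, 177.5]
force: [-0.9, 0.1, -0.9]
grip_width: 0.0005
```

```bash
for i in 1 2; do python3 -m handwheel '[[0,0,0,-0.05,0],[0,0,0,-0.1,0],[0,0,0,-0.15,0],[0,0,0,-0.2,0]]'; done; python3 - <<'E'
from h import *
from scipy.spatial.transform import Rotation as Ro
np.set_printoptions(precision=4,suppress=True)
o=get_obs();R=Ro.from_euler('xyz',o['tool_rot'],degrees=True).as_matrix();print(o['qpos'],o['tool_pos'],R)
print('tool in panel axes',Rp.T@R)
E
```

```text
time_s: 21.3
tool_pos: [0.4044, -0.0738, 0.788]
tool_rot: [179.8, 25.2, 177.5]
force: [-0.3, 0.7, -0.1]
grip_width: 0.0006
time_s: 21.7
tool_pos: [0.366, -0.07, 0.8136]
tool_rot: [-179.9, 28.9, 177.5]
force: [-0.6, 0.2, -0.3]
grip_width: 0.0004
[ 11.3657 -10.8378  -0.5463  44.4557  -4.4874 117.6049  95.1525] [ 0.366  -0.07    0.8136] [[-0.8743  0.045   0.4833]
 [ 0.0384  0.999  -0.0235]
 [-0.4839 -0.0019 -0.8751]]
tool in panel axes [[-0.9878  0.0056  0.1554]
 [ 0.0048  1.     -0.0049]
 [-0.1554 -0.0041 -0.9878]]
```

```bash
cat > d.py <<'E'
from h import *
from scipy.spatial.transform import Rotation as Ro
import sys
np.set_printoptions(precision=4,suppress=True)
o=get_obs();R=Ro.from_euler('xyz',o['tool_rot'],degrees=True).as_matrix()
dn,h,back,dy=map(float,sys.argv[1:5])
T=H+Rp@(np.array([-dn,dy,-8.5+h])/1000)-R[:,2]*back/1000
q=Rp.T@(o['tool_pos']-H)*1000
print('target',T,'tool delta',R.T@(T-o['tool_pos']),'| now panel: down %.1f y %.1f out %.1f'%(-q[0],q[1],q[2]+8.5),o['tool_rot'],o['time_s'])
E
python3 d.py 30 17 110 0
```

```text
target [0.4988 0.12   0.218 ] tool delta [0.1795 0.1969 0.5809] | now panel: down -38.8 y -194.4 out 728.2 [-179.8733   28.9404  177.4825] 21.7
```

```bash
python3 -m handwheel '[[0,0.0125,0.014,0.0415,0],[0,0.025,0.028,0.083,0],[0,0.0375,0.042,0.1245,0],[0,0.05,0.056,0.166,0],[0,0.0625,0.07,0.2075,0],[0,0.0795,0.084,0.249,0],[0,0.0995,0.098,0.29,0],[0,0.12,0.112,0.332,0],[0,0.14,0.126,0.374,0],[0,0.16,0.14,0.415,0],[0,0.18,0.155,0.45,0],[0,0.18,0.175,0.48,0],[0,0.18,0.197,0.51,0],[0,0.18,0.197,0.545,0],[0,0.18,0.197,0.58,0],[0,0.18,0.197,0.58,0],[0,0.18,0.197,0.58,0]]'; python3 d.py 30 17 110 0; python3 - <<'E'
from h import *
import pickle
o=get_obs();p=camera_params('wrist')
cv2.imwrite('pics/w11.png',read_camera('wrist'));pickle.dump((o,p),open('w11.pkl','wb'))
cv2.imwrite('pics/s11.png',read_camera('scene'));print(o['qpos'])
E
```

```text
time_s: 23.4
tool_pos: [0.4994, 0.1207, 0.2141]
tool_rot: [-179.7, 28.5, 177.5]
force: [0.6, 1.1, -0.9]
grip_width: 0.0008
target [0.4995 0.1203 0.2184] tool delta [-0.0021 -0.0004 -0.0038] | now panel: down 47.8 y 1.3 out 121.7 [-179.6648   28.5183  177.5388] 23.4
[-15.35608796 -17.2008056   -9.10116359 125.06470172  13.95654109
  47.23189605  55.53272261]
```

View pics/w11.png

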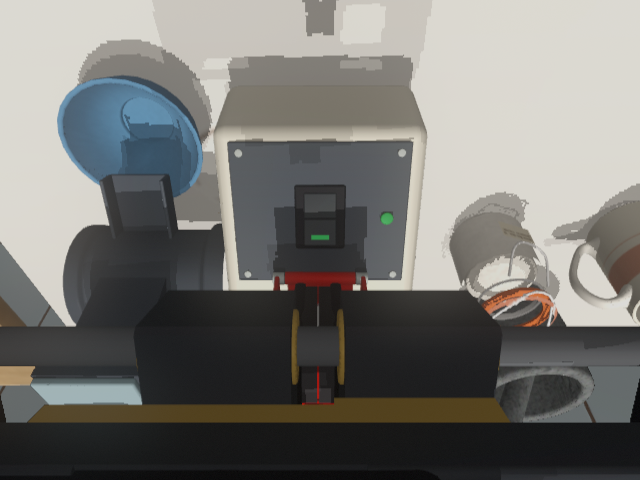

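View pics/s11.png

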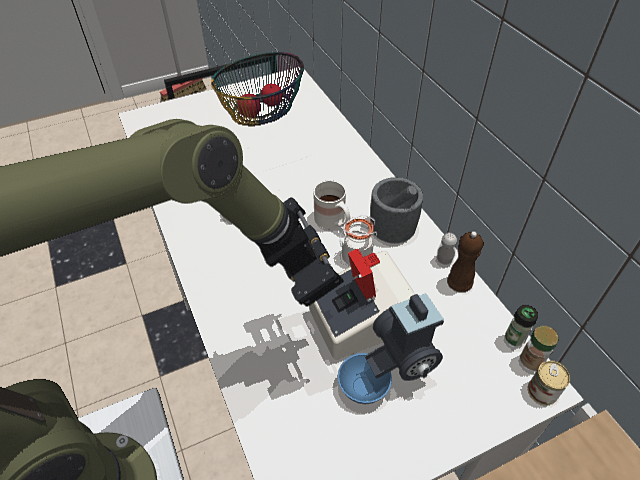

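```bash
python3 - <<'E'
from h import *
import pickle;o,p=pickle.load(open('w11.pkl','rb'))
np.set_printoptions(precision=1,suppress=True)
K=p['camera_matrix'];c=-p['R'].T@p['t'];n=Rp[:,2]
def P(px,out):
    d=p['R'].T@np.linalg.inv(K)@[px[0],px[1],1]
    h=H+n*(-8.5+out)/1000
    X=c+d*((h-c)@n)/(d@n);q=Rp.T@(X-H)*1000;return -q[0],q[1]
for px in((238,153),(402,153),(248,274),(392,274)):print('screw',np.array(P(px,1)))
for px in((295,185),(345,185),(295,248),(345,248),(320,237),(305,195),(335,244)):print('rocker',px,np.array(P(px,0)),np.array(P(px,7)),np.array(P(px,17)))
im=cv2.imread('pics/w11.png');cv2.imwrite('pics/w11z.png',cv2.resize(im[170:300,260:380],None,fx=4.6,fy=4.6,interpolation=cv2.INTER_CUBIC))
E
```

```text
screw [ 86.6 -51.2]
screw [86.2 53. ]
screw [ -0.4 -51.1]
screw [-0.6 52.3]
rocker (295, 185) [ 65.2 -15.5] [ 67.2 -15.1] [ 70.1 -14.5]
rocker (345, 185) [65.1 17.3] [67.1 16.9] [70.  16.3]
rocker (295, 248) [ 19.6 -16.8] [ 22.8 -16.3] [ 27.4 -15.6]
rocker (345, 248) [19.6 18.3] [22.8 17.8] [27.3 17.2]
rocker (320, 237) [28.   0.8] [31.   0.8] [35.2  0.8]
rocker (305, 195) [58.3 -9.1] [60.5 -8.8] [63.7 -8.4]
rocker (335, 244) [22.6 11.2] [25.8 11. ] [30.2 10.6]
```

View pics/w11z.png

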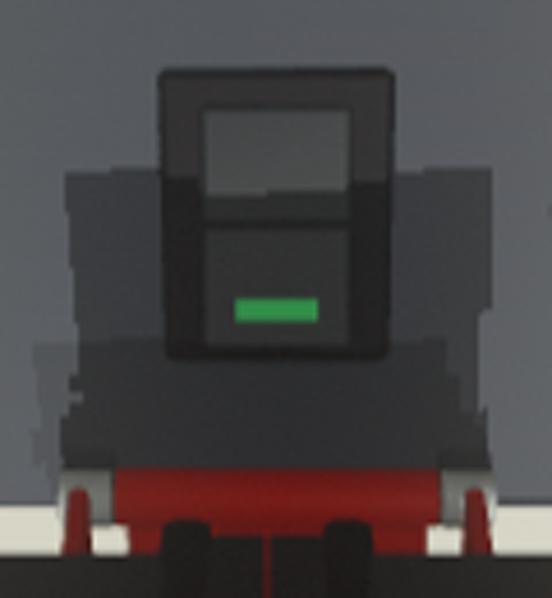

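```bash
python3 d.py 31 24 0 0.8;python3 d.py 31 24 40 0.8
```

```text
target [0.5486 0.1183 0.128 ] tool delta [0.0003 0.0004 0.1003] | now panel: down 45.8 y 1.1 out 123.2 [-179.7892   28.6626  177.3894] 23.5
target [0.5295 0.1193 0.1631] tool delta [0.0003 0.0004 0.0603] | now panel: down 45.8 y 1.1 out 123.2 [-179.7892   28.6626  177.3894] 23.5
```

```bash
python3 -m handwheel '[[0,0,0,0.03,0],[0,0,0,0.06,0],[0,0,0,0.08,0],[0,0,0,0.09,0],[0,0,0,0.097,0],[0,0,0,0.097,0],[0,0,0,0.097,0]]'; python3 d.py 31 20 0 0.8; python3 - <<'E'
from h import *
cv2.imwrite('pics/s12.png',cv2.resize(read_camera('scene')[200:370,250:440],None,fx=3.5,fy=3.5))
E
```

```text
time_s: 24.2
tool_pos: [0.5479, 0.1192, 0.1324]
tool_rot: [-179.8, 28.8, 177.5]
force: [0.4, 0.6, 0.3]
grip_width: 0.0007
target [0.55   0.1183 0.1242] tool delta [ 0.002  -0.0008  0.0082] | now panel: down 30.2 y 1.6 out 28.4 [-179.8377   28.7736  177.4551] 24.2
```

View pics/s12.png

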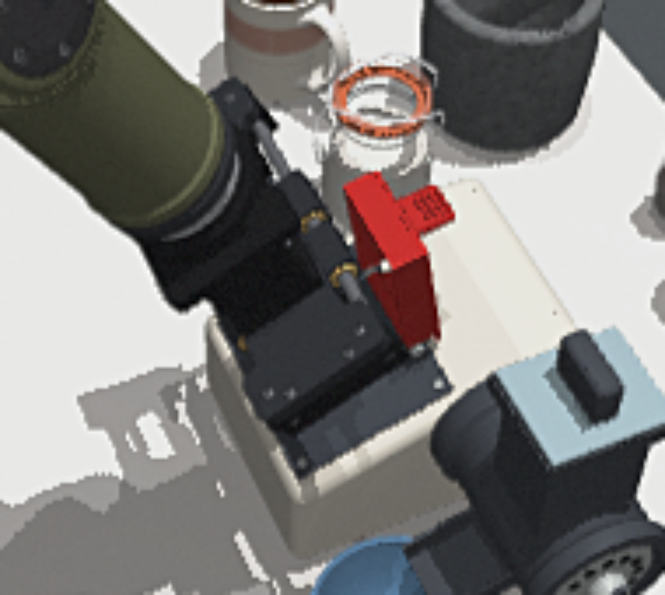

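```bash
python3 -m handwheel '[[0,0.002,-0.001,0.003,0],[0,0.002,-0.001,0.006,0],[0,0.002,-0.001,0.009,0],[0,0.002,-0.001,0.009,0]]'; python3 -m handwheel '[[0,0,0,0.001,0],[0,0,0,0.002,0]]';python3 -m handwheel '[[0,0,0,0.001,0],[0,0,0,0.002,0]]'; python3 d.py 31 15 0 0.8
```

```text
time_s: 24.65
tool_pos: [0.5499, 0.1176, 0.1221]
tool_rot: [-179.8, 28.7, 177.5]
force: [-1.0, 0.2, 0.5]
grip_width: 0.0005
time_s: 24.85
tool_pos: [0.551, 0.1177, 0.1208]
tool_rot: [-179.8, 28.7, 177.5]
force: [-0.4, -0.4, -0.1]
grip_width: 0.0003
time_s: 25.05
tool_pos: [0.552, 0.1176, 0.119]
tool_rot: [-179.8, 28.7, 177.5]
force: [0.5, 0.0, 0.2]
grip_width: 0.0007
target [0.5517 0.1182 0.1195] tool delta [ 0.      0.0006 -0.0006] | now panel: down 30.9 y 0.2 out 14.4 [-179.8121   28.7047  177.4566] 25.05
```

```bash
for i in 1 2 3; do python3 -m handwheel '[[0,0,0,0.0007,0],[0,0,0,0.0014,0]]' | egrep 'tool_pos|force|time';done; python3 d.py 31 10 0 0.8
```

```text
time_s: 25.25
tool_pos: [0.5526, 0.1177, 0.1177]
force: [-0.9, -0.3, 0.1]
time_s: 25.45
tool_pos: [0.5533, 0.1176, 0.1165]
force: [0.7, -0.3, -0.7]
time_s: 25.65
tool_pos: [0.5539, 0.1176, 0.1153]
force: [0.6, 0.0, -0.3]
target [0.5534 0.1181 0.1148] tool delta [0.0007 0.0006 0.0001] | now panel: down 30.3 y 0.2 out 10.3 [-179.8122   28.7021  177.4588] 25.65
```

```bash
for i in 1 2 3; do python3 -m handwheel '[[0,0,0,0.0006,0],[0,0.0003,0,0.0012,0]]' | egrep 'tool_pos|force|time';done; python3 d.py 31 7 0 0.8
```

```text
time_s: 25.85
tool_pos: [0.5545, 0.1176, 0.1145]
force: [-0.8, -0.5, 2.8]
time_s: 26.05
tool_pos: [0.5552, 0.1176, 0.1136]
force: [0.5, -1.3, 3.5]
time_s: 26.25
tool_pos: [0.5553, 0.1177, 0.1121]
force: [0.2, -0.5, 2.2]
target [0.5544 0.1181 0.112 ] tool delta [ 0.0008  0.0004 -0.0003] | now panel: down 30.2 y 0.4 out 6.8 [-179.8393   28.7513  177.4531] 26.25
```

```bash
for i in 1 2 3; do python3 -m handwheel '[[0,0.0002,0,0.0005,0],[0,0.0003,0,0.001,0]]' | egrep 'tool_pos|force|time';done; python3 d.py 31 5 0 0.8
```

```text
time_s: 26.45
tool_pos: [0.5548, 0.1175, 0.1103]
force: [-0.9, 0.2, 1.4]
time_s: 26.65
tool_pos: [0.5551, 0.1176, 0.1098]
force: [-6.7, -0.2, 9.2]
time_s: 26.85
tool_pos: [0.5552, 0.1176, 0.1096]
force: [-13.0, -0.8, 15.8]
target [0.5551 0.1181 0.1101] tool delta [-0.0001  0.0005 -0.0005] | now panel: down 31.1 y 0.3 out 4.5 [-179.7722   28.6961  177.4623] 26.85
```

```bash
python3 -m handwheel '[[0,0,0,-0.005,0],[0,0,0,-0.02,0],[0,0,0,-0.05,0],[0,0,0,-0.09,0],[0,0,0,-0.11,0],[0,0,0,-0.11,0]]'; python3 - <<'E'
from h import *
im=read_camera('wrist');cv2.imwrite('pics/w13.png',cv2.resize(im[150:300,240:400],None,fx=4,fy=4,interpolation=cv2.INTER_CUBIC))
cv2.imwrite('pics/s13.png',cv2.resize(read_camera('scene')[200:370,250:440],None,fx=3.5,fy=3.5))
E
```

```text
time_s: 27.45
tool_pos: [0.5033, 0.1211, 0.2083]
tool_rot: [-179.9, 29.0, 177.5]
force: [0.5, -0.2, 0.4]
grip_width: 0.0006
```

View pics/w13.png

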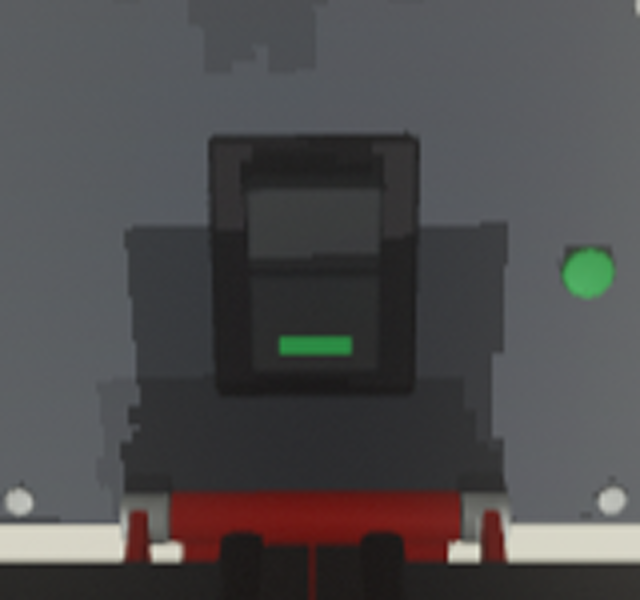

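View pics/s13.png

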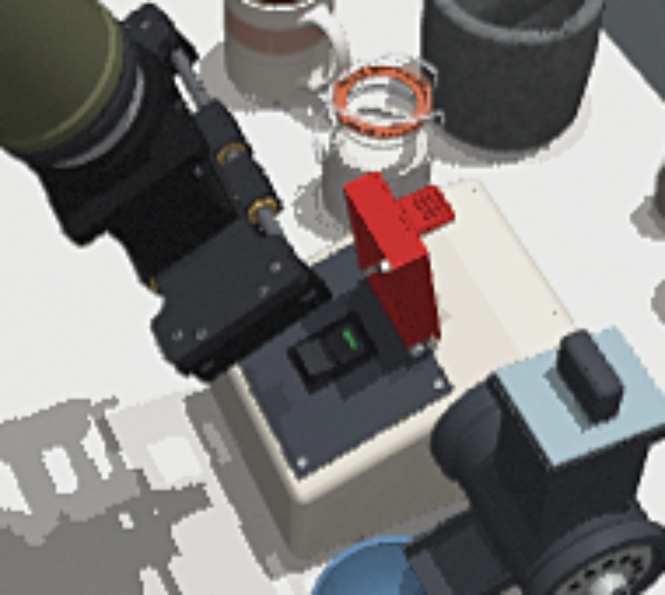

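```bash
python3 -m handwheel '[[0,0,0,0,0],[0,0,0,0,0],[0,0,0,0,0],[0,0,0,0,0]]'; python3 - <<'E'
from h import *
a=cv2.imread('pics/scene0.png');b=read_camera('scene')
for n,(v0,v1,u0,u1) in {'bowl':(385,410,335,395),'mug':(180,208,312,350),'jar':(217,240,335,380),'garlic':(195,225,215,248)}.items():
    r=cv2.matchTemplate(b[v0-15:v1+15,u0-15:u1+15],a[v0:v1,u0:u1],cv2.TM_CCOEFF_NORMED);_,m,_,l=cv2.minMaxLoc(r);print(n,round(m,3),l[0]-15,l[1]-15)
sign_off();print(get_obs()['time_s'])
E
```

```text
time_s: 27.95
tool_pos: [0.5026, 0.12, 0.2044]
tool_rot: [-179.8, 28.6, 177.5]
force: [0.0, 0.4, 1.1]
grip_width: 0.0003
bowl 0.998 0 0
mug 0.999 0 0
jar 0.999 0 0
garlic 0.252 15 9
the job is handed in; nothing more can be done
the job is handed in; nothing more can be done
```

The grater is ready and switched on, and I handed the job in at about 28 s of the 64 s allowed. `sign_off` reports no verdict.

- **Pusher:** I slid it into the chute until the flange met the rim, with about 7 N of push at the end. Then I released it. Every picture since shows it home and flat.
- **Guard:** I pushed the red guard up by its tab, with about 10 N at the readings I took. It went past its snap point and stays open by itself in the last picture.
- **Rocker:** I pressed the green-bar half with the tool about 9° more tilted than square. Moves can only shift the tool or turn it about its own axis. To get the tilt, I drove the arm up against its reach limit in free space above the work.
    - The force dropped as the rocker snapped, then rose to about 20 N at the stop, where I backed off; the limit is 25 N.
    - The last pictures show the rocker over: the lower half now stands proud and the green half is flush.
- **Arm:** It is clear of the grater and touching nothing.

**Bystanders:** A comparison of the first and last scene pictures showed no shift for the bowl, mug and jar (match 0.998 or better). The same check failed for the garlic (match 0.25). The arm probably hides it from that camera, but I did not take another view. The arm never came low near the garlic, so I don't expect that it moved, but I have not confirmed it.

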